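Stock the pastry counter and scan in the jam jars

ROBOT

A 6-joint arm with a two-finger parallel gripper is mounted at the origin on the work surface. World frame = base frame: x ahead of the robot, y to its left, z up, the work surface at z = 0. Lengths are in mm, angles in rad, forces in N, time in s.
With the tool pointing down it reaches from about 300 to 850 mm from the base axis. Payload 5.4 kg.
Tool frame: the origin (TCP) lies where the fingers leave the gripper's body, on its centre line; the fingertips stand 73 mm ahead of it and the grasp point (between the pads) lies 54 mm ahead of it; z points along the fingers, y is the line along which they close (so a half turn about z gives the same grasp; the last joint's range is limited). The gripper opens to 85 mm and grips with 20 to 120 N. Pads are 22 mm wide; open, the fingers measure 114 mm over their backs; the gripper's body (76 mm by 85 mm) begins 54 mm behind the grasp point. The pads swing forward as they close: fully open they stand 13 mm farther back than shut.
Start: joints at [1.053, 0.158, 1.597, -0, 1.386, -0.21], TCP at [174.214, 547.957, 303.899] pointing down, gripper open.
Joint ranges: [-2.91, 2.91], [-0.94, 2.29], [0.18, 2.7], [-1.29, 4.43], [0.17, 2.64], [-3, 3]. Speed limits (rad/s): [2.57, 2.57, 3.14, 3.14, 3.14, 3.14].

INTERFACE

Orientations are given as [roll, pitch, yaw] about the fixed x, y, z axes, in that order (R = Rz(yaw) Ry(pitch) Rx(roll)).
In Python, from station import r, viewer, ticket gives the robot as it stands.
- The arm moves only by the tool drive_tool, never from a script. Its arguments are lists of equal length, an entry for each row: "grip": the opening, from 0 (shut) to 1 (fully open); "delta_pos": the shift along the tool's x, y, z in mm, a list of three; "spin": the turn about the tool's z in rad. In form: {"grip": [grip, ...], "delta_pos": [[x, y, z], ...], "spin": [spin, ...]}. A call has 1 to 8 rows; each row shifts and turns the commanded pose from where the row before left it, along the tool's axes as they then stand; what a row does not reach is not made up. A row lasts 1/12 s, in which the tool goes at most 41.7 mm and 7.16 degrees, less where a joint would pass 70% of its speed; a pose out of reach is approached as far as the arm can. A call is refused whole if a number of a shift passes 41.7 or a number of a turn 0.125, either way. A call with a gripper value outside its range is refused whole. The fingers move at their own pace and stop on an object; "grip_force" is the grip in N (left out, the last holds). Time passes only in rows, so rows that do not move let the fingers close. It gives the time, the measured TCP pose, the force, the opening and the grip force at its end, in the units of the state.
- r.get_obs(): the state, without advancing time (a new reading comes with each control period).
- viewer.get_image(name): name is "side" or "top"; returns a dict with "frame" (400x640x3 uint8, blue, green, red), "camera_matrix" (3x3 intrinsics, pixels), "rvec" (rotation vector, rad) and "tvec" (3), from world to camera coordinates, as OpenCV has them. Camera axes: x right, y down, z forward; pixel columns grow to the right and rows downward; lengths in mm; the calibration is good to about 2 mm. A picture is of the moment at which its call begins. There is no depth.
- ticket.finish_job(): hands the job in; it is judged then, once.
The state is a dict: "time_s": time; "q": joint angles; "joint_velocities": joint speeds; "joint_efforts": joint torques, N m; "ee_pos": TCP position; "eef_rot": TCP orientation; "force": force on the tool from outside, world axes, zero at the start; "moment": the same for the moment, N m; "grip_width": finger opening in mm; "grasp_force": force on a finger pad.
Only numpy, scipy, OpenCV 4.12 (cv2) and the standard library are available. Lean on these libraries where they do the work, as an engineer would, in place of code of your own. Each camera call takes 0.05 s, during which the arm holds its last target. There are 200 camera calls.

TASK

Stock the counter for opening: slide each loaded tart tray along the steel deck, without lifting it or spilling a tart, until it drops fully home in a pocket of its own, and stand every jam jar upright and wholly on the reader's mat with its bar-code label squarely facing the reader's window. When everything is in place, press the scan button on top of the reader fully down to book the jars in. Leave the shaker and the tongs where they are.

Things in the scene. Friction and masses are not known exactly. Their poses are not given: they have to be found in the camera images.
- deck: fixed stainless display deck plate, 320 (x) x 348 (y) mm, top 14 mm above the counter; origin at the centre of its underside on the counter; its x axis points from the staff edge to the customers' edge. The half nearer the staff is a flat landing where the trays start; towards +x lie three side-by-side rectangular pockets
- pocket1 (a point): centre of the floor of pocket 1 (right, seen from the robot), axes as the deck's: a recess 125 (x) x 81 (y) mm, 6 mm deep, floor 8 mm above the counter, square edges, open above; pockets are 112 mm apart in y and their near edge is 17.5 mm past the deck's centre
- pocket2 (a point): centre of the floor of pocket 2 (middle, seen from the robot), axes as the deck's: a recess 125 (x) x 81 (y) mm, 6 mm deep, floor 8 mm above the counter, square edges, open above; pockets are 112 mm apart in y and their near edge is 17.5 mm past the deck's centre
- pocket3 (a point): centre of the floor of pocket 3 (left, seen from the robot), axes as the deck's: a recess 125 (x) x 81 (y) mm, 6 mm deep, floor 8 mm above the counter, square edges, open above; pockets are 112 mm apart in y and their near edge is 17.5 mm past the deck's centre
- tray_a: loose stainless display tray, 120 (x) x 76 (y) mm outside, rim 14 mm high, floor 3 mm, about 0.33 to 0.54 kg with its two loose tarts; origin at the centre of its underside. At its -x (staff) end stands a black upright grip plate: 10 mm thick in x (x -60 to -50 mm), 52 mm wide in y, top 50 mm above the underside. It fits a pocket with 2.5 mm play all round; any tray may go in any pocket, one each
- tray_b: loose stainless display tray, 120 (x) x 76 (y) mm outside, rim 14 mm high, floor 3 mm, about 0.33 to 0.54 kg with its two loose tarts; origin at the centre of its underside. At its -x (staff) end stands a black upright grip plate: 10 mm thick in x (x -60 to -50 mm), 52 mm wide in y, top 50 mm above the underside. It fits a pocket with 2.5 mm play all round; any tray may go in any pocket, one each
- tray_c: loose stainless display tray, 120 (x) x 76 (y) mm outside, rim 14 mm high, floor 3 mm, about 0.33 to 0.54 kg with its two loose tarts; origin at the centre of its underside. At its -x (staff) end stands a black upright grip plate: 10 mm thick in x (x -60 to -50 mm), 52 mm wide in y, top 50 mm above the underside. It fits a pocket with 2.5 mm play all round; any tray may go in any pocket, one each
- tart_a1: loose round tart lying on tray_a, 42 mm across, 23 mm high; origin at the centre of its underside
- tart_a2: loose round tart lying on tray_a, 42 mm across, 23 mm high; origin at the centre of its underside
- tart_b1: loose round tart lying on tray_b, 42 mm across, 23 mm high; origin at the centre of its underside
- tart_b2: loose round tart lying on tray_b, 42 mm across, 23 mm high; origin at the centre of its underside
- tart_c1: loose round tart lying on tray_c, 42 mm across, 23 mm high; origin at the centre of its underside
- tart_c2: loose round tart lying on tray_c, 42 mm across, 23 mm high; origin at the centre of its underside
- reader: fixed bar-code reader: a thin flat rubber mat 120 (x) x 330 (y) mm lying on the counter (1 mm, no step to feel) and, along its +x side, a grey bar 50 (x) x 330 (y) x 50 mm high whose dark full-length window looks along -x over the mat; origin at the centre of the mat on the counter; bar front face at x = 85 mm; +x points from the mat to the window
- reader_window (a point): middle of the reader's window, 85 mm from the mat's centre along the reader's x, 28 mm high
- scan_button (a joint): round spring push button (32 mm across) on top of the reader bar, midway along it; 0 = up, 0.006 m = fully down, pressed straight down; about 5 N for the full stroke, springs back
- scan_button_top (a point): centre of the top of the scan button
- jar_1: low jam jar, may be absent; upright, 60 mm across, 60 mm high with a 62 mm brass lid on its top 14 mm, 0.25 kg; origin at the centre of its base; its x axis points out of the side that carries the white bar-code label; a white paper tamper strip runs from the middle of the lid down the same side
- jar_2: low jam jar, may be absent; upright, 60 mm across, 60 mm high with a 62 mm brass lid on its top 14 mm, 0.25 kg; origin at the centre of its base; its x axis points out of the side that carries the white bar-code label; a white paper tamper strip runs from the middle of the lid down the same side
- jar_3: low jam jar, may be absent; upright, 60 mm across, 60 mm high with a 62 mm brass lid on its top 14 mm, 0.25 kg; origin at the centre of its base; its x axis points out of the side that carries the white bar-code label; a white paper tamper strip runs from the middle of the lid down the same side
- jar_4: low jam jar, may be absent; upright, 60 mm across, 60 mm high with a 62 mm brass lid on its top 14 mm, 0.25 kg; origin at the centre of its base; its x axis points out of the side that carries the white bar-code label; a white paper tamper strip runs from the middle of the lid down the same side
- shaker: bystander: stainless sugar shaker 64 mm across, 125 mm tall, loose; leave it alone (a fixed stack of plates and a fixed board of cups, both under 90 mm high, stand farther out to the sides)
- tongs: bystander: pastry tongs 220 mm long, 12 mm high, loose; origin near the middle; leave them alone

How it is judged:
By the outcome, as a careful person would: the job done as asked, in the order asked, and still so for the second after the job is handed in, with the robot touching nothing.
Of jar_1, jar_2, jar_3, jar_4 only 2 to 4 are there at a start; the rules pass over those that are not, and their reading is None.
At some moment in a run one of jar_1, jar_2, jar_3, jar_4 may be knocked a few centimetres aside while the robot is not near it.
It also fails if it takes over 208 s, if anything falls off the work surface, if the arm or the gripper's body presses on something with over 40 N, if the wrist force passes 120 N, or if a joint passes its speed limit or range.

## Working session

There is one attempt and no reset: what is moved stays moved. The work goes in short steps, Python scripts to look and compute and a tool call to move; the robot and the scene stay as the last step left them, time stands still between calls to the robot, and variables do not carry over. Pictures are saved under pics/ and viewed, at most 14 in all, crops included, and the job is handed in when it is done.

Besides the shell and the picture viewer there is one more tool, called after "Request:" as name(argument=value, ...) on one line, values as JSON. drive_tool: Moves the arm, as the interface text tells. Its arguments: {"type":"object","properties":{"grip":{"type":"array","items":{"type":"number"}},"delta_pos":{"type":"array","items":{"type":"array","items":{"type":"number"}}},"spin":{"type":"array","items":{"type":"number"}},"grip_force":{"type":"number"}},"required":["grip","delta_pos","spin"]}

```bash
mkdir -p pics; ls; cat > h.py <<'E'
import numpy as np, cv2
from station import r, viewer, ticket
def get(n):
    d=viewer.get_image(n); d['R']=cv2.Rodrigues(np.array(d['rvec'],float))[0]; d['t']=np.array(d['tvec'],float).ravel(); d['K']=np.array(d['camera_matrix'],float); return d
def ray(d,uv,z):
    uv=np.atleast_2d(np.array(uv,float)); p=np.c_[uv,np.ones(len(uv))]@np.linalg.inv(d['K']).T@d['R']
    c=-d['R'].T@d['t']; s=(z-c[2])/p[:,2:3]; return c+s*p
def proj(d,P):
    return cv2.projectPoints(np.atleast_2d(np.array(P,float)),np.array(d['rvec'],float),d['t'],d['K'],None)[0].reshape(-1,2)
E
python3 - <<'E'
from h import *
for n in('top','side'):
    d=get(n); cv2.imwrite(f'pics/{n}0.png',d['frame']); print(n,-d['R'].T@d['t'],d['R'][2],d['K'][0])
print(r.get_obs())
E
```

```text
pics
top [ 412.38819846   10.03281369 1357.14228204] [ 0.09718696 -0.02087742 -0.99504715] [438.98134565   0.         334.699243  ]
side [ 147.82429945 -799.81571977  797.0368699 ] [ 0.3443457   0.69500646 -0.63118307] [403.55513161   0.         321.12341315]
{'time_s': 0.1, 'q': array([ 1.05290745e+00,  1.59011001e-01,  1.59810380e+00,  2.88827814e-05,
        1.38619068e+00, -2.10095754e-01]), 'joint_velocities': array([ 1.18651782e-03, -6.96950182e-04, -4.23970620e-03, -5.94223049e-05,
        1.19629158e-03,  9.58579281e-04]), 'joint_efforts': array([-4.47533766e-04, -3.96987820e+01, -3.32339430e+01, -1.72266173e-04,
        4.22310230e-03,  2.15221206e-05]), 'ee_pos': array([174.00138826, 547.60570393, 303.00247008]), 'eef_rot': array([-3.13992341e+00, -3.84974105e-04,  2.83379388e+00]), 'force': array([-0.05774798,  0.29432708, -0.48104626]), 'moment': array([-0.06835731,  0.01445473, -0.01684239]), 'grasp_force': 0.0, 'grip_width': 85.33612499644208}
```

View pics/top0.png

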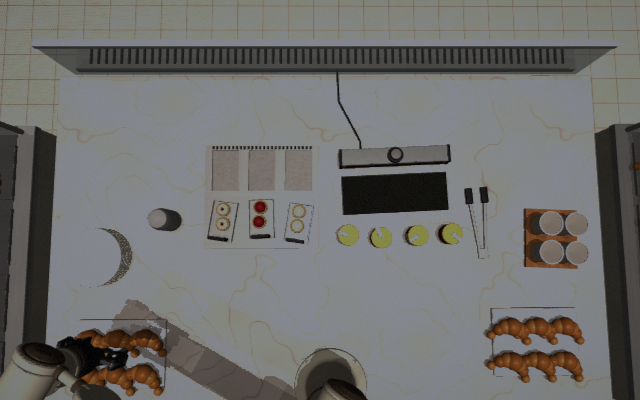

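View pics/side0.png

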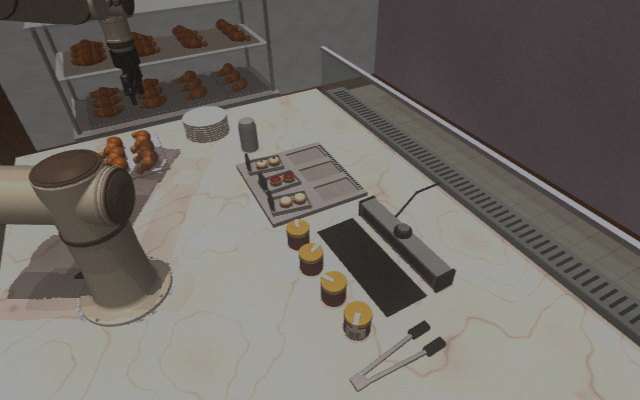

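Top view: deck at about (205–312, 147–248) with three trays just below the pockets. The mat is at (343–448, 173–213), the button at (395, 155), and four jars sit at (347,234), (381,237), (417,235) and (451,233). I'll enlarge this and measure it.

```bash
cat >> h.py <<'E'
def comps(m,a0,a1):
    n,l,s,c=cv2.connectedComponentsWithStats(m.astype(np.uint8)); return [(c[i],s[i],l==i) for i in range(1,n) if a0<=s[i][4]<=a1]
def jars(d):
    f=d['frame']; hsv=cv2.cvtColor(f,cv2.COLOR_BGR2HSV); out=[]
    m=(hsv[...,0]>=18)&(hsv[...,0]<=36)&(hsv[...,1]>90)&(hsv[...,2]>60)
    m[:130]=0;m[330:]=0;m[:,:320]=0;m[:,520:]=0
    for c,s,l in comps(m,80,900):
        ct=np.argwhere(l)[:,::-1].astype(np.float32); h=cv2.convexHull(ct); (u,v),rad=cv2.minEnclosingCircle(h)
        hm=np.zeros(m.shape,np.uint8); cv2.fillConvexPoly(hm,h.astype(int),1)
        w=(hm>0)&(hsv[...,1]<70)&(hsv[...,2]>120)
        P=ray(d,[u,v],60)[0]; 
        if w.sum()>3:
            Q=ray(d,np.argwhere(w)[:,::-1].mean(0),60)[0]; a=np.degrees(np.arctan2(Q[1]-P[1],Q[0]-P[0]))
        else: a=None
        out.append((P[:2].round(1),a,w.sum(),s[4],(round(u),round(v)),rad))
    return out
def crop(d,x0,y0,x1,y1,k,name):
    cv2.imwrite('pics/'+name,cv2.resize(d['frame'][y0:y1,x0:x1],None,fx=k,fy=k,interpolation=cv2.INTER_CUBIC))
E
python3 - <<'E'
from h import *
d=get('top'); crop(d,195,138,325,256,5,'deck.png'); crop(d,325,138,500,265,4.5,'rd.png')
for j in jars(d): print(j)
f=d['frame']; g=f.max(2)
for c,s,l in comps(g<50,25,6000):
    if 195<c[0]<500 and 140<c[1]<260:
        b=cv2.minAreaRect(np.argwhere(l)[:,::-1].astype(np.float32)); print(c,s,b, ray(d,c,64 if s[4]<300 else 1)[0][:2])
for uv in [(0,0),(640,400)]: print(ray(d,uv,0))
E
```

```text
(array([ 445.3, -363.9]), np.float64(-126.95200873010286), np.int64(37), np.int32(285), (452, 233), 10.280104637145996)
(array([444.1, -55.5]), np.float64(76.93563532215786), np.int64(41), np.int32(283), (348, 234), 10.404426574707031)
(array([ 440.5, -261.9]), np.float64(124.95829589366053), np.int64(43), np.int32(284), (418, 235), 10.35474967956543)
(array([ 434.8, -152.7]), np.float64(15.607075862990847), np.int64(40), np.int32(286), (381, 237), 10.412520408630371)
[393.16135881 160.65605096] [339 145 112  24 471] ((394.3439025878906, 156.2217254638672), (18.55040740966797, 111.01705932617188), 87.27368927001953) [ 675.80484732 -203.41267069]
[394.33097345 192.8573957 ] [ 342  172  106   43 3955] ((394.3959655761719, 192.8144989013672), (38.00455856323242, 104.6908950805664), 87.27368927001953) [ 573.8977576  -204.78878948]
[483.5625     194.41964286] [480 187   8  16 112] ((483.5, 194.5), (15.0, 7.0), 90.0) [ 559.82863857 -461.95416181]
[468.43636364 195.65454545] [465 188   8  16 110] ((468.5, 195.5), (15.0, 7.0), 90.0) [ 556.44230374 -416.34994514]
[441.39393939 234.46969697] [438 225  10  19  66] ((441.98779296875, 234.39022827148438), (18.22120475769043, 8.061501502990723), 83.6598129272461) [ 441.66277915 -331.43040787]
[259.92753623 236.2173913 ] [251 234  19   5  69] ((260.01776123046875, 236.2487335205078), (3.633599281311035, 18.096750259399414), 85.91438293457031) [441.31342856 202.83380612]
[217.19047619 238.20634921] [208 236  20   5  63] ((217.39083862304688, 238.3188018798828), (19.229822158813477, 3.171929121017456), 7.594643592834473) [436.63582999 327.24358713]
[294.54545455 240.36363636] [286 238  18   6  55] ((294.5199890136719, 240.3599853515625), (17.253406524658203, 3.111269950866699), 8.130102157592773) [428.28672719 101.632973  ]
[[1204.67671314 1047.43321544    0.        ]]
[[ -60.28733559 -933.91723131    0.        ]]
```

View pics/deck.png

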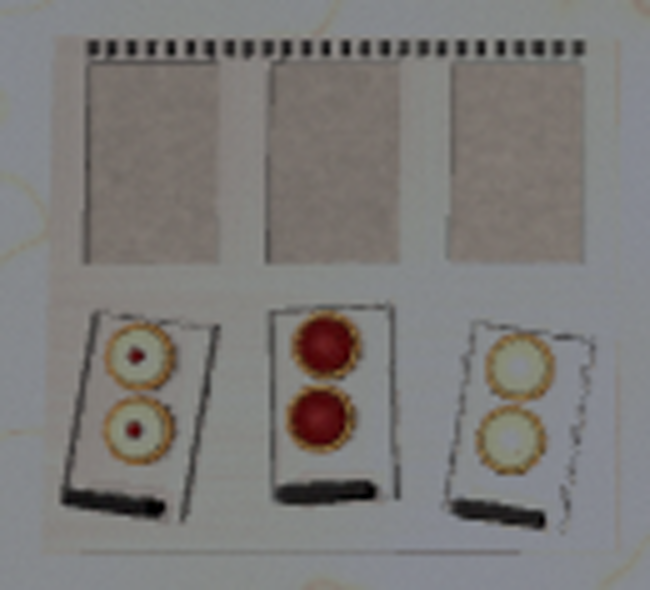

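View pics/rd.png

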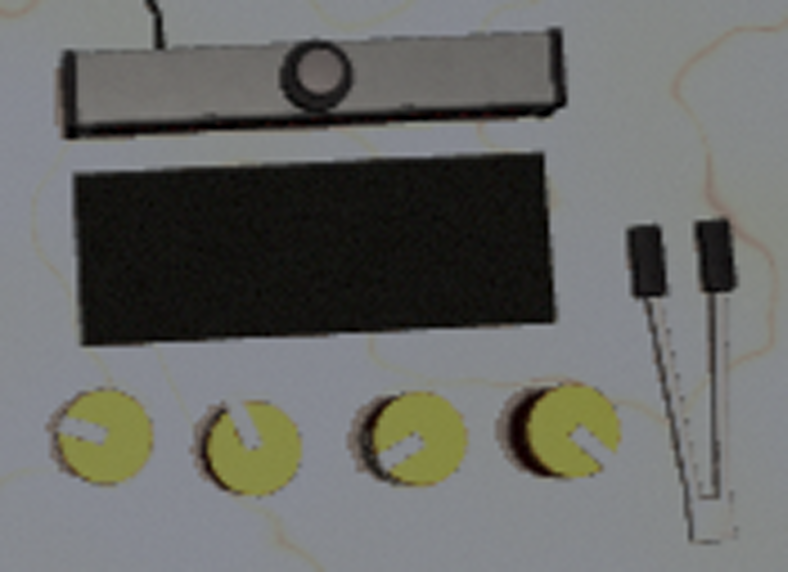

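Left, middle and right trays are tilted about -8°, +3° and -8°. The jar strips are clear on the lids, and the mat and bar are tilted about +2–3°. Next I'll get numbers for the deck, reader and trays.

```bash
cat > m.py <<'E'
from h import *
d=get('top'); f=d['frame']; g=cv2.cvtColor(f,cv2.COLOR_BGR2GRAY).astype(np.float32)
# sub-pixel edge along a scanline: position of max gradient
def edge(p0,p1,sgn):
    n=60; t=np.linspace(0,1,n); x=np.float32([p0[0]+(p1[0]-p0[0])*t]); y=np.float32([p0[1]+(p1[1]-p0[1])*t])
    v=cv2.GaussianBlur(cv2.remap(g,x,y,cv2.INTER_CUBIC),(9,1),2)[0]; dv=np.gradient(v)*sgn; i=int(np.argmax(dv)); return [x[0,i],y[0,i]]
# pocket near edges (dark pocket above -> bright below), right edges (dark left->bright right), image px
near=[];right=[];
for k,(xl,xr) in enumerate([(212,239),(249,275),(285,312)]):
    N=ray(d,[edge((u,186),(u,196),1) for u in np.linspace(xl+4,xr-4,12)],14); near.append(N)
    Rr=ray(d,[edge((xr-5,v),(xr+5,v),1) for v in np.linspace(156,186,14)],14); right.append(Rr)
    print('near',np.median(N,0)[:2],'right',np.median(Rr,0)[:2],'right slope',np.degrees(np.polyfit(Rr[:,0],Rr[:,1],1)[0]))
A=np.vstack(near); s=np.polyfit(A[:,1],A[:,0],1); print('yaw from near',-np.degrees(s[0]))
# mat
m=(f.max(2)<50); 
for c,sx,l in comps(m,3000,6000):
    b=cv2.boxPoints(cv2.minAreaRect(np.argwhere(l)[:,::-1].astype(np.float32))); P=ray(d,b,1)[:,:2]; print('mat',P.round(1),P.mean(0))
# button: circle
cr=f[146:166,384:408]; print('button guess', ray(d,(394.7+0.6,138+75/4.5),56)[0])
bh=cv2.morphologyEx(g.astype(np.uint8),cv2.MORPH_BLACKHAT,np.ones((5,5)))
for nm,(a,b_,c,e) in dict(L=(205,198,241,246),M=(246,197,277,243),R=(282,200,316,248)).items():
    w=bh[b_:e,a:c]>14; pts=np.argwhere(w)[:,::-1].astype(np.float32)+[a,b_]
    rc=cv2.minAreaRect(pts.astype(np.float32)); bx=ray(d,cv2.boxPoints(rc),28)[:,:2]; print(nm,rc,bx.round(0).tolist(),bx.mean(0))
E
python3 m.py
```

```text
near [583.58803765 316.56008316] right [643.57496503 277.97963988] right slope 0.4759823152703831
near [582.95617535 204.94468427] right [642.90256081 166.91873965] right slope -0.158233933457647
near [582.15932388  92.94421297] right [642.22035671  52.43912975] right slope -0.19951759860509913
yaw from near -0.2880818035773185
mat [[ 783.4 -846.5]
 [ 788.2 -916.3]
 [ -56.7 -916. ]
 [ -60.1 -850.2]] [ 363.69795696 -882.2589663 ]
mat [[ 627.   -39.4]
 [ 641.6 -368.3]
 [ 521.7 -370.1]
 [ 508.   -44. ]] [ 574.56734399 -205.45572106]
button guess [ 683.42600974 -201.64340008   56.        ]
L ((222.3648681640625, 220.81082153320312), (26.303836822509766, 40.60654830932617), 9.462322235107422) [[436.0, 369.0], [557.0, 351.0], [543.0, 273.0], [423.0, 292.0]] [489.73882846 321.37218609]
M ((261.2131652832031, 218.18228149414062), (39.59716033935547, 25.708858489990234), 88.02507019042969) [[556.0, 246.0], [558.0, 168.0], [438.0, 164.0], [436.0, 241.0]] [496.70803187 204.70016749]
R ((298.1099853515625, 222.72998046875), (25.880111694335938, 39.880821228027344), 8.130102157592773) [[428.0, 140.0], [548.0, 124.0], [536.0, 46.0], [417.0, 63.0]] [482.03456028  93.34836505]
```

Request:
drive_tool(grip=[0.5, 0.5, 0.5, 0.5, 0.5, 0.5, 0.5, 0.5], delta_pos=[[0, 0, 8], [0, 0, 8], [0, 0, 8], [0, 0, 8], [0, 0, 8], [0, 0, 8], [0, 0, 8], [0, 0, 8]], spin=[0.1176, 0.1176, 0.1176, 0.1176, 0.1176, 0.1176, 0.1176, 0.1176], grip_force=60)

```text
time_s: 0.87
ee_pos: [174.1, 547.8, 239.2]
eef_rot: [-3.141, 0.0, 1.887]
force: [-0.7, 0.1, 0.0]
grip_width: 42.6
grasp_force: 0.0
```

Request:
drive_tool(grip=[0.5, 0.5, 0.5, 0.5, 0.5, 0.5, 0.5, 0.5], delta_pos=[[0, 0, 0], [0, 0, 0], [0, 0, 0], [0, 0, 0], [-17.7, 29, 0], [-17.7, 29, 0], [-17.7, 29, 0], [-17.7, 29, 0]], spin=[0.1176, 0.1176, 0.1176, 0.1176, 0, 0, 0, 0])

```text
time_s: 1.53
ee_pos: [279.2, 459.8, 239.7]
eef_rot: [-3.141, 0.0, 1.423]
force: [0.1, 1.3, 0.8]
grip_width: 42.6
grasp_force: 0.0
```

Request:
drive_tool(grip=[0.5, 0.5, 0.5, 0.5, 0.5, 0.5, 0.5, 0.5], delta_pos=[[-17.7, 29, 0], [-17.7, 29, 0], [-17.7, 29, 0], [-17.7, 29, 0], [-17.7, 29, 0], [-17.7, 29, 0], [0, 0, 0], [0, 0, 0]], spin=[0, 0, 0, 0, 0, 0, 0, 0])

```text
time_s: 2.2
ee_pos: [435.9, 329.0, 239.7]
eef_rot: [-3.141, 0.0, 1.419]
force: [-0.1, -0.4, 0.0]
grip_width: 42.8
grasp_force: 0.0
```

Request:
drive_tool(grip=[0.5, 0.5, 0.5, 0.5, 0.5, 0.5, 0.5, 0.5], delta_pos=[[0, 0, 24], [0, 0, 24], [0, 0, 24], [0, 0, 22], [0, 0, 16], [0, 0, 14.7], [0, 0, 0], [0, 0, 0]], spin=[0, 0, 0, 0, 0, 0, 0, 0])

```text
time_s: 2.87
ee_pos: [433.5, 330.6, 114.6]
eef_rot: [-3.14, 0.001, 1.424]
force: [-0.7, 0.4, 0.3]
grip_width: 42.8
grasp_force: 0.0
```

Request:
drive_tool(grip=[0, 0, 0, 0, 0, 0, 0, 0], delta_pos=[[0, 0, 0], [0, 0, 0], [0, 0, 0], [0, 0, 0], [0, 0, 0], [0, 0, 0], [0, 0, 0], [0, 0, 0]], spin=[0, 0, 0, 0, 0, 0, 0, 0])

```text
time_s: 3.53
ee_pos: [435.9, 330.6, 116.8]
eef_rot: [3.139, -0.002, 1.422]
force: [0.0, -0.6, 6.2]
grip_width: 8.8
grasp_force: 60.1
```

Request:
drive_tool(grip=[0, 0, 0, 0, 0, 0, 0, 0], delta_pos=[[0, 0, 0], [0, 0, 0], [0, 0, 0], [0, 0, 0], [-3, 0, 0], [-4, 0, 0], [-4, 0, 0], [-1, 0, 0]], spin=[-0.036, -0.036, -0.036, -0.036, 0, 0, 0, 0])

```text
time_s: 4.2
ee_pos: [436.1, 318.8, 116.8]
eef_rot: [3.138, -0.003, 1.565]
force: [-0.1, 4.5, 5.9]
grip_width: 8.7
grasp_force: 60.0
```

Request:
drive_tool(grip=[0, 0, 0, 0, 0, 0, 0, 0], delta_pos=[[0, 2, 0], [0, 4, 0], [0, 6, 0], [0, 6, 0], [0, 6, 0], [0, 4, 0], [0, 2, 0], [0, 0, 0]], spin=[0, 0, 0, 0, 0, 0, 0, 0])

```text
time_s: 4.87
ee_pos: [464.5, 318.3, 116.8]
eef_rot: [-3.14, -0.0, 1.566]
force: [-6.5, 0.6, 12.3]
grip_width: 8.7
grasp_force: 61.2
```

```bash
python3 - <<'E'
from h import *
d=get('top'); cv2.imwrite('pics/t1.png',d['frame']); crop(d,195,138,325,256,5,'deck1.png'); o=r.get_obs(); print(o['ee_pos'],o['eef_rot'],o['force'])
E
```

```text
[464.52755727 318.33685361 116.82715465] [-3.14012454e+00 -5.19023255e-04  1.56581050e+00] [-7.1992636   0.61691518 13.08973783]
```

View pics/deck1.png

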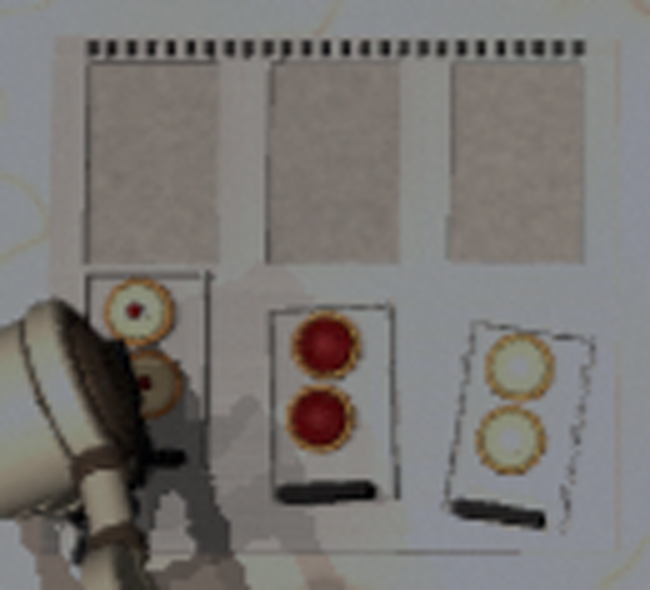

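```bash
cat > rim.py <<'E'
from h import *
import sys
def lines(d,x0,x1,vs,xs,y0,y1,z=28):
    """dark-line minima: left in x0, right in x1 (px windows) over rows vs; front line in rows y0..y1 over cols xs"""
    g=cv2.GaussianBlur(cv2.cvtColor(d['frame'],cv2.COLOR_BGR2GRAY),(0,0),0.6).astype(float)
    def sub(a):
        w=np.clip(np.median(a)-a-4,0,None); return (w*np.arange(len(a))).sum()/w.sum() if w.sum()>4 else np.nan
    out=[]
    for w in (x0,x1):
        if w is None: continue
        P=[(w[0]+sub(g[v,w[0]:w[1]]),v) for v in vs]; P=np.array([p for p in P if p[0]==p[0]]); Q=ray(d,P,z); k=np.polyfit(Q[:,0],Q[:,1],1)
        out.append(('y',round(np.median(Q[:,1]),1),'deg',round(np.degrees(k[0]),2),len(P)))
    P=[(u,y0+sub(g[y0:y1,u])) for u in xs]; P=np.array([p for p in P if p[1]==p[1]]); Q=ray(d,P,z); k=np.polyfit(Q[:,1],Q[:,0],1)
    out.append(('x',round(np.median(Q[:,0]),1),'deg',round(-np.degrees(k[0]),2),len(P))); return out
E
python3 - <<'E'
from rim import *
d=dict(np.load('x.npz')) if 0 else get('top')
print(lines(d,(209,216),(233,241),range(195,222),range(214,236),190,196))
E
```

```text
[('y', np.float64(346.4), 'deg', np.float64(10.32), 23), ('y', np.float64(281.0), 'deg', np.float64(-2.8), 27), ('x', np.float64(572.9), 'deg', np.float64(0.11), 21)]
```

```bash
python3 - <<'E'
from rim import *
d=get('top')
for z in (21,28): print(z,lines(d,(209,216),(233,241),range(195,199),range(216,234),190,196,z)[0],lines(d,(209,216),(233,241),range(195,212),range(216,234),190,196,z)[1:])
print('pockets L/R dark line', lines(d,(209,216),(236,242),range(155,186),range(216,234),147,152,11))
E
```

```text
21 ('y', np.float64(355.0), 'deg', np.float64(-2.74), 4) [('y', np.float64(282.3), 'deg', np.float64(0.59), 17), ('x', np.float64(573.6), 'deg', np.float64(1.01), 18)]
28 ('y', np.float64(353.2), 'deg', np.float64(-2.74), 4) [('y', np.float64(280.8), 'deg', np.float64(0.59), 17), ('x', np.float64(572.7), 'deg', np.float64(1.01), 18)]
pockets L/R dark line [('y', np.float64(358.9), 'deg', np.float64(0.74), 31), ('y', np.float64(284.5), 'deg', np.float64(1.1), 31), ('x', np.float64(718.3), 'deg', np.float64(-3.41), 18)]
```

Request:
drive_tool(grip=[0, 0, 0, 0, 0, 0, 0, 0], delta_pos=[[-1, 2, -1], [0, 4, 0], [0, 6, 0], [0, 6, 0], [0, 6, 0], [0, 6, 0], [0, 6, 0], [0, 6, 0]], spin=[0, 0, 0, 0, 0, 0, 0, 0])

```text
time_s: 5.68
ee_pos: [506.2, 316.8, 116.8]
eef_rot: [-3.139, 0.0, 1.566]
force: [-6.3, -0.2, 9.8]
grip_width: 8.6
grasp_force: 60.5
```

Request:
drive_tool(grip=[0, 0, 0, 0, 0, 0, 0, 0], delta_pos=[[0, 6, 0], [0, 6, 0], [0, 6, 0], [0, 6, 0], [0, 6, 0], [0, 6, 0], [0, 6, 0], [0, 6, 0]], spin=[0, 0, 0, 0, 0, 0, 0, 0])

```text
time_s: 6.35
ee_pos: [554.2, 316.6, 116.9]
eef_rot: [-3.139, 0.0, 1.566]
force: [-6.3, 0.2, 9.7]
grip_width: 8.6
grasp_force: 60.5
```

Request:
drive_tool(grip=[0, 0, 0, 0, 0, 0, 0, 0], delta_pos=[[0, 6, 0], [0, 6, 0], [0, 6, 0], [0, 5, 0], [0, 4, 0], [0, 3, 0], [0, 2, 0], [0, 1.5, 0]], spin=[0, 0, 0, 0, 0, 0, 0, 0])

```text
time_s: 7.02
ee_pos: [587.4, 316.4, 116.8]
eef_rot: [-3.138, 0.0, 1.566]
force: [-5.0, 0.8, 8.6]
grip_width: 8.8
grasp_force: 60.5
```

Request:
drive_tool(grip=[0, 0, 0, 0, 0, 0, 0, 0], delta_pos=[[0.8, 1, 0], [0, 1, 0], [0, 0.7, 0.5], [0, 0, 1], [0, 0, 1], [0, 0, 1], [0, 0, 0], [0, 0, 0]], spin=[0, 0, 0, 0, 0, 0, 0, 0])

```text
time_s: 7.68
ee_pos: [590.4, 317.2, 116.4]
eef_rot: [-3.138, 0.001, 1.566]
force: [-12.1, -3.8, 24.1]
grip_width: 8.7
grasp_force: 63.7
```

```bash
python3 - <<'E'
from h import *
d=get('top'); crop(d,195,138,325,256,5,'deck2.png')
E
```

```text
(no output)
```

View pics/deck2.png

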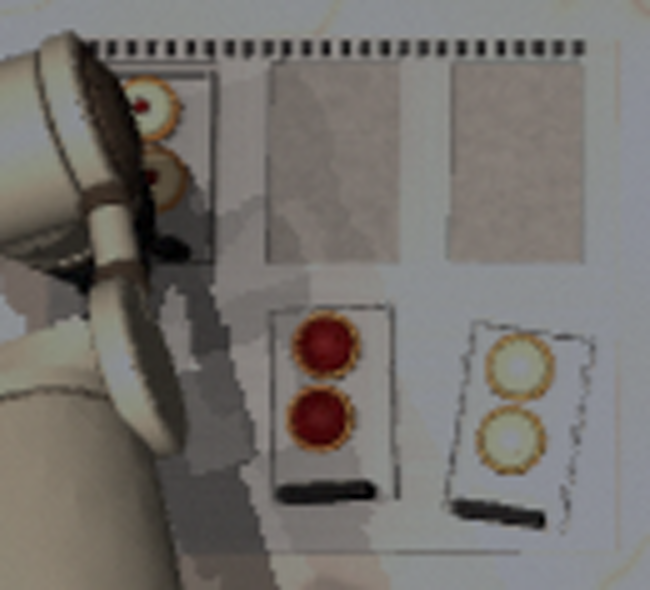

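Request:
drive_tool(grip=[0, 0, 0, 0, 0, 0, 0, 0], delta_pos=[[0, 0.7, 0], [0, 0.7, 0], [0, 0.6, 0], [0, 0, 0], [0, 0, 0], [0, 0, 0], [0, 0, 0], [0, 0, 0]], spin=[0, 0, 0, 0, 0, 0, 0, 0])

```text
time_s: 8.4
ee_pos: [592.8, 317.1, 112.2]
eef_rot: [-3.141, 0.0, 1.567]
force: [0.8, 0.2, -3.0]
grip_width: 8.5
grasp_force: 59.0
```

Request:
drive_tool(grip=[0, 0, 0, 0], delta_pos=[[0.8, 0, 0], [0.7, 0, 0], [0, 0, 0], [0, 0, 0]], spin=[0, 0, 0, 0])

```text
time_s: 8.73
ee_pos: [593.1, 318.8, 112.8]
eef_rot: [3.141, -0.0, 1.567]
force: [-0.0, -0.0, -4.5]
grip_width: 8.4
grasp_force: 58.9
```

Request:
drive_tool(grip=[0, 0, 0, 0, 0.5, 0.5, 0.5, 0.5], delta_pos=[[0, 0, 1], [0, 0, 0.7], [0, 0, 0], [0, 0, 0], [0, 0, 0], [0, 0, 0], [0, 0, 0], [0, 0, 0]], spin=[0, 0, 0, 0, 0, 0, 0, 0])

```text
time_s: 9.4
ee_pos: [593.5, 318.8, 111.7]
eef_rot: [3.14, -0.0, 1.567]
force: [-0.1, -0.4, 0.1]
grip_width: 42.6
grasp_force: 0.0
```

Request:
drive_tool(grip=[0.5, 0.5, 0.5, 0.5, 0.5, 0.5, 0.5, 0.5], delta_pos=[[0, 0, -15], [0, 0, -25], [0, 0, -30], [-23.3, -30, 0], [-23.3, -30, 0], [-23.3, -30, 0], [-23.3, -30, 0], [-23.3, -30, 0]], spin=[0, 0, 0, 0, 0, 0, 0, 0])

```text
time_s: 10.07
ee_pos: [441.5, 202.1, 182.1]
eef_rot: [3.14, -0.0, 1.567]
force: [-0.2, -0.9, 0.6]
grip_width: 42.7
grasp_force: 0.0
```

Request:
drive_tool(grip=[0.5, 0.5, 0.5, 0.5], delta_pos=[[0, 0, 0], [0, 0, 0], [0, 0, 0], [0, 0, 0]], spin=[-0.02, -0.02, 0, 0])

```text
time_s: 10.4
ee_pos: [444.4, 203.4, 182.6]
eef_rot: [3.138, -0.001, 1.607]
force: [0.1, 0.0, 0.5]
grip_width: 42.8
grasp_force: 0.0
```

```bash
python3 - <<'E'
from h import *
d=get('top'); crop(d,195,138,325,256,5,'deck3.png'); cv2.imwrite('pics/full3.png',d['frame'])
E
```

```text
(no output)
```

View pics/deck3.png

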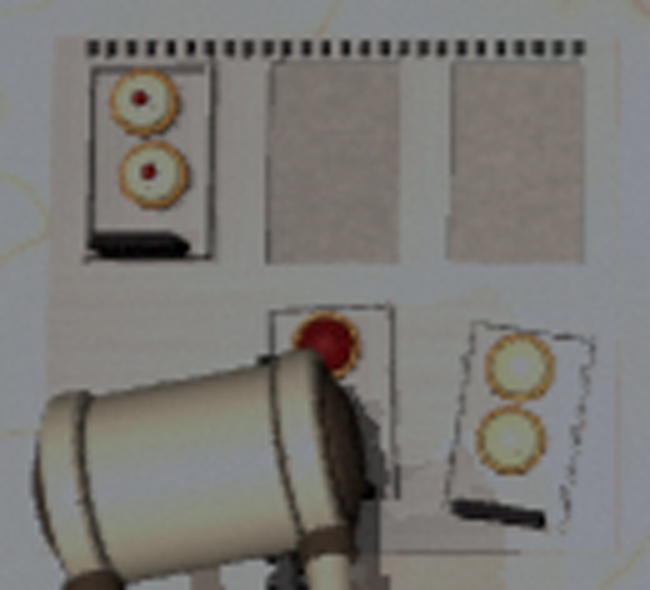

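Left tray is seated, with its rim inside pocket 3 and its plate at about (140, 243) in the crop. Next is the middle tray.

Request:
drive_tool(grip=[0.5, 0.5, 0.5, 0.5, 0.5, 0, 0, 0], delta_pos=[[0, 0, 20], [0, 0, 20], [0, 0, 16], [0, 0, 10.5], [0, 0, 0], [0, 0, 0], [0, 0, 0], [0, 0, 0]], spin=[0, 0, 0, 0, 0, 0, 0, 0])

```text
time_s: 11.12
ee_pos: [443.7, 203.1, 116.0]
eef_rot: [3.139, -0.0, 1.607]
force: [2.6, 0.8, -1.5]
grip_width: 8.5
grasp_force: 59.1
```

Request:
drive_tool(grip=[0, 0, 0, 0, 0, 0, 0, 0], delta_pos=[[0, 0, 0], [0, 0, 0], [0, 0, 0], [0, 0, 0], [1, 0, 0], [1, 0, 0], [0.5, 0, 0], [0, 0, 0]], spin=[0, 0, 0, 0.02, 0.02, 0, 0, 0])

```text
time_s: 11.78
ee_pos: [443.8, 204.8, 115.9]
eef_rot: [3.139, 0.001, 1.567]
force: [-1.2, -4.0, 6.6]
grip_width: 8.7
grasp_force: 60.4
```

Request:
drive_tool(grip=[0, 0, 0, 0, 0, 0, 0, 0], delta_pos=[[0, 2, 0], [0, 4, 0], [0, 6, 0], [0, 6, 0], [0, 6, 0], [0, 6, 0], [0, 6, 0], [0, 6, 0]], spin=[0, 0, 0, 0, 0, 0, 0, 0])

```text
time_s: 12.45
ee_pos: [483.9, 205.6, 115.9]
eef_rot: [-3.139, -0.0, 1.567]
force: [-9.2, 0.2, 15.2]
grip_width: 8.6
grasp_force: 61.5
```

```bash
python3 - <<'E'
from rim import *
d=get('top'); crop(d,195,138,325,256,5,'deck4.png'); o=r.get_obs(); print(o['ee_pos'])
for z in (21,28): print(z,lines(d,(246,254),(269,279),range(203,212),range(252,270),188,200,z))
E
```

```text
[485.49523083 205.46094709 115.91792721]
21 [('y', np.float64(230.9), 'deg', np.float64(0.5), 7), ('y', np.float64(179.1), 'deg', np.float64(-12.96), 9), ('x', np.float64(573.4), 'deg', np.float64(0.8), 16)]
28 [('y', np.float64(229.8), 'deg', np.float64(0.5), 7), ('y', np.float64(178.2), 'deg', np.float64(-12.96), 9), ('x', np.float64(572.6), 'deg', np.float64(0.8), 16)]
```

View pics/deck4.png

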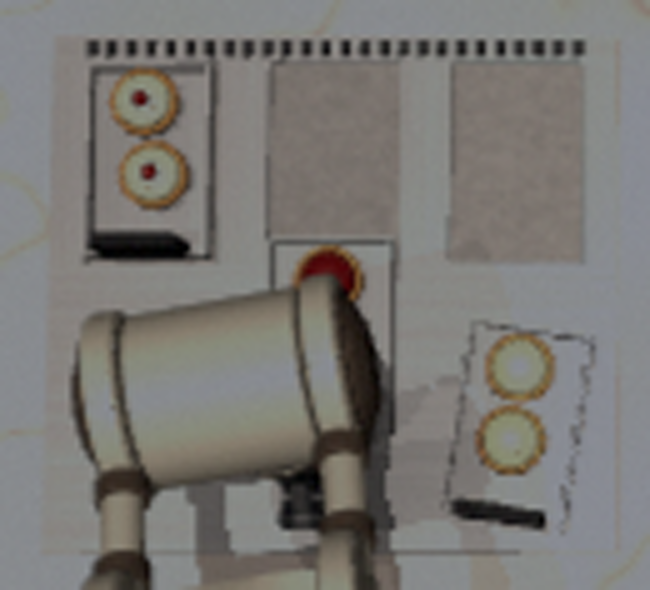

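Request:
drive_tool(grip=[0, 0, 0, 0, 0, 0, 0, 0], delta_pos=[[0.5, 6, 0], [0.5, 6, 0], [0, 6, 0], [0, 6, 0], [0, 6, 0], [0, 6, 0], [0, 6, 0], [0, 6, 0]], spin=[0, 0, 0, 0, 0, 0, 0, 0])

```text
time_s: 13.17
ee_pos: [532.0, 206.4, 115.9]
eef_rot: [-3.139, -0.0, 1.567]
force: [-8.6, -0.5, 12.6]
grip_width: 8.8
grasp_force: 61.3
```

Request:
drive_tool(grip=[0, 0, 0, 0, 0, 0, 0, 0], delta_pos=[[0, 6, 0], [0, 6, 0], [0, 6, 0], [0, 6, 0], [0, 6, 0], [0, 6, 0], [0, 5, 0], [0, 4, 0]], spin=[0, 0, 0, 0, 0, 0, 0, 0])

```text
time_s: 13.83
ee_pos: [577.0, 206.2, 116.0]
eef_rot: [-3.139, -0.0, 1.567]
force: [-8.0, -0.7, 12.9]
grip_width: 8.6
grasp_force: 61.4
```

Request:
drive_tool(grip=[0, 0, 0, 0, 0, 0, 0, 0], delta_pos=[[0, 4, 0], [0, 3, 0], [0, 2.5, 0], [0, 2, 0.5], [0, 1.5, 0.5], [0, 1, 0.5], [0, 1, 0.5], [0, 0, 0]], spin=[0, 0, 0, 0, 0, 0, 0, 0])

```text
time_s: 14.5
ee_pos: [591.9, 205.5, 111.4]
eef_rot: [-3.14, 0.0, 1.567]
force: [-0.0, -0.3, -4.6]
grip_width: 8.7
grasp_force: 59.0
```

Request:
drive_tool(grip=[0, 0, 0, 0, 0.5, 0.5, 0.5, 0.5], delta_pos=[[0, 0.5, 1], [0, 0, 0.5], [0, 0, 0], [0, 0, 0], [0, 0, 0], [0, 0, 0], [0, 0, 0], [0, 0, 0]], spin=[0, 0, 0, 0, 0, 0, 0, 0])

```text
time_s: 15.17
ee_pos: [593.7, 205.8, 111.7]
eef_rot: [3.14, -0.0, 1.567]
force: [-0.1, -0.1, 0.4]
grip_width: 42.6
grasp_force: 0.0
```

Request:
drive_tool(grip=[0.5, 0.5, 0.5, 0.5, 0.5, 0.5, 0.5, 0.5], delta_pos=[[0, 0, -15], [0, 0, -25], [0, 0, -30], [-21.1, -32.6, 0], [-21.1, -32.6, 0], [-21.1, -32.6, 0], [-21.1, -32.6, 0], [-21.1, -32.6, 0]], spin=[0, 0, 0, 0, 0, 0, 0, 0])

```text
time_s: 15.83
ee_pos: [428.3, 100.2, 181.2]
eef_rot: [3.141, 0.0, 1.567]
force: [0.5, -0.9, 0.6]
grip_width: 43.0
grasp_force: 0.0
```

Request:
drive_tool(grip=[0.5, 0.5, 0.5, 0.5], delta_pos=[[0, 0, 0], [0, 0, 0], [0, 0, 0], [0, 0, 0]], spin=[0.065, 0.064, 0, 0])

```text
time_s: 16.17
ee_pos: [430.1, 100.8, 181.6]
eef_rot: [3.14, -0.0, 1.439]
force: [-0.5, -0.4, 0.2]
grip_width: 42.6
grasp_force: 0.0
```

Request:
drive_tool(grip=[0.5, 0.5, 0.5, 0.5, 0.5, 0, 0, 0], delta_pos=[[0, 0, 20], [0, 0, 20], [0, 0, 16], [0, 0, 10], [0, 0, 0], [0, 0, 0], [0, 0, 0], [0, 0, 0]], spin=[0, 0, 0, 0, 0, 0, 0, 0])

```text
time_s: 16.83
ee_pos: [430.6, 100.9, 116.3]
eef_rot: [3.14, -0.0, 1.438]
force: [1.8, 1.2, -1.6]
grip_width: 8.3
grasp_force: 58.4
```

Request:
drive_tool(grip=[0, 0, 0, 0, 0, 0, 0, 0], delta_pos=[[0, 0, 0], [0, 0, 0], [0, 0, 0], [0, 0, 0], [0, 0, 0], [0, 0, 0], [-2, 0, 0], [-3, 0, 0]], spin=[0, 0, -0.032, -0.032, -0.032, -0.032, 0, 0])

```text
time_s: 17.5
ee_pos: [430.7, 96.6, 116.2]
eef_rot: [3.139, -0.002, 1.565]
force: [0.7, 4.4, 5.5]
grip_width: 8.8
grasp_force: 59.9
```

Request:
drive_tool(grip=[0, 0, 0, 0, 0, 0, 0, 0], delta_pos=[[-2, 2, 0], [0, 4, 0], [0, 6, 0], [0, 6, 0], [0, 6, 0], [0, 6, 0], [0, 6, 0], [0, 6, 0]], spin=[0, 0, 0, 0, 0, 0, 0, 0])

```text
time_s: 18.17
ee_pos: [470.8, 93.9, 116.2]
eef_rot: [-3.138, -0.0, 1.566]
force: [-10.9, 0.1, 18.1]
grip_width: 8.4
grasp_force: 61.6
```

Request:
drive_tool(grip=[0, 0, 0, 0], delta_pos=[[0, 6, 0], [0, 4, 0], [0, 3, 0], [0, 0, 0]], spin=[0, 0, 0, 0])

```text
time_s: 18.5
ee_pos: [484.6, 93.7, 116.3]
eef_rot: [-3.14, -0.0, 1.566]
force: [-6.4, 0.4, 12.0]
grip_width: 8.6
grasp_force: 60.8
```

```bash
python3 - <<'E'
from rim import *
d=get('top'); crop(d,195,138,325,256,5,'deck5.png'); o=r.get_obs(); print(o['ee_pos'])
E
```

```text
[484.59496822  93.69784375 116.26510967]
```

View pics/deck5.png

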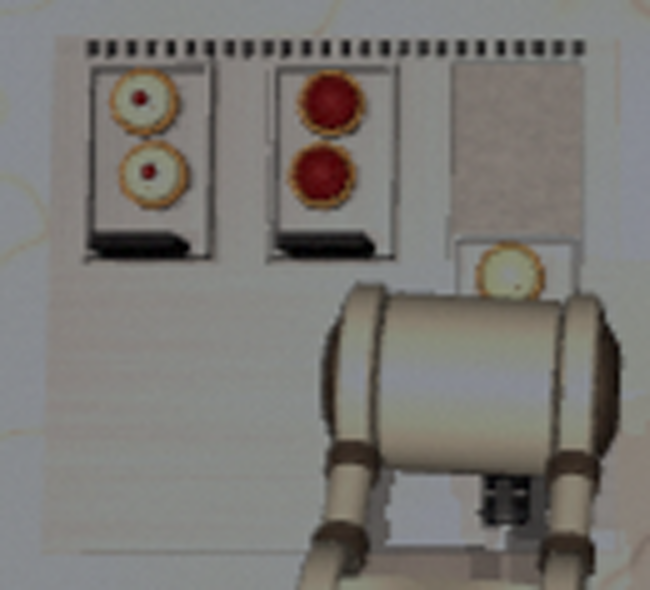

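Middle tray is seated. The right tray is lined up with pocket 1: tray edges at 457/578 against pocket edges at 452/584.

Request:
drive_tool(grip=[0, 0, 0, 0, 0, 0, 0, 0], delta_pos=[[0, 3, 0], [0, 6, 0], [0, 6, 0], [0, 6, 0], [0, 6, 0], [0, 6, 0], [0, 6, 0], [0, 6, 0]], spin=[0, 0, 0, 0, 0, 0, 0, 0])

```text
time_s: 19.22
ee_pos: [529.0, 93.6, 116.3]
eef_rot: [-3.138, -0.0, 1.566]
force: [-10.0, -0.1, 14.6]
grip_width: 8.9
grasp_force: 61.1
```

Request:
drive_tool(grip=[0, 0, 0, 0, 0, 0, 0, 0], delta_pos=[[0, 6, 0], [0, 6, 0], [0, 6, 0], [0, 6, 0], [0, 6, 0], [0, 6, 0], [0, 6, 0], [0, 5, 0]], spin=[0, 0, 0, 0, 0, 0, 0, 0])

```text
time_s: 19.88
ee_pos: [575.9, 93.3, 116.3]
eef_rot: [-3.138, 0.0, 1.566]
force: [-8.4, 0.3, 13.3]
grip_width: 8.6
grasp_force: 61.2
```

Request:
drive_tool(grip=[0, 0, 0, 0, 0, 0, 0, 0], delta_pos=[[0, 4, 0], [0, 3, 0], [0, 2.5, 0], [0, 2, 0.5], [0, 1.5, 0.5], [0, 1, 0.5], [0, 1, 0.5], [0, 0, 0]], spin=[0, 0, 0, 0, 0, 0, 0, 0])

```text
time_s: 20.55
ee_pos: [591.2, 93.1, 112.8]
eef_rot: [-3.141, -0.0, 1.565]
force: [0.1, -0.2, -4.3]
grip_width: 8.7
grasp_force: 58.7
```

Request:
drive_tool(grip=[0, 0, 0, 0, 0.5, 0.5, 0.5, 0.5], delta_pos=[[0, 1, 1], [0, 0.5, 1], [0, 0, 0.5], [0, 0, 0], [0, 0, 0], [0, 0, 0], [0, 0, 0], [0, 0, -10]], spin=[0, 0, 0, 0, 0, 0, 0, 0])

```text
time_s: 21.22
ee_pos: [592.0, 93.0, 119.0]
eef_rot: [-3.138, -0.0, 1.566]
force: [-0.5, 0.2, -0.5]
grip_width: 42.4
grasp_force: 0.0
```

Request:
drive_tool(grip=[1, 1, 1, 1, 1, 1, 1, 1], delta_pos=[[0, 0, -30], [0, 0, -30], [0, 0, -20], [0, -37, 0], [0, -37, 0], [0, -37, 0], [0, -37, 0], [0, 0, 0]], spin=[0, 0, 0, 0, 0, 0, 0, 0])

```text
time_s: 21.88
ee_pos: [437.3, 94.7, 197.8]
eef_rot: [-3.132, -0.001, 1.567]
force: [0.1, -0.0, -0.2]
grip_width: 85.3
grasp_force: 0.0
```

```bash
cat >> h.py <<'E'
def strip(d):
    """lid centre + principal direction of white strip pixels, on lid plane"""
    f=d['frame']; hsv=cv2.cvtColor(f,cv2.COLOR_BGR2HSV)
    for P,a,n,ar,uv,rad in jars(d):
        yy,xx=np.mgrid[:400,:640]; w=(np.hypot(xx-uv[0],yy-uv[1])<rad+1)&(hsv[...,1]<100)&(hsv[...,2]>110)
        l=max(comps(w,3,400),key=lambda t:t[1][4])[2]
        wt=255-hsv[...,1][l].astype(float); q=ray(d,np.argwhere(l)[:,::-1],60)[:,:2]; m=np.average(q,axis=0,weights=wt)
        v=np.linalg.svd(q-m)[2][0]; v*=np.sign(v@(m-P)) or 1; pca=np.degrees(np.arctan2(v[1],v[0]))
        print('jar',P,'centroid',None if a is None else round(a,1),'pca',round(pca,1),len(q),'uv',uv)
E
python3 - <<'E'
from h import *
d=get('top'); crop(d,195,138,500,265,2.6,'all6.png'); strip(d); print(r.get_obs()['ee_pos'])
E
```

```text
jar [ 445.5 -363.8] centroid -127.0 pca -171.7 87 uv (452, 233)
jar [443.9 -55.2] centroid 76.1 pca 155.9 63 uv (348, 235)
jar [ 440.  -261.2] centroid 125.3 pca 120.0 50 uv (417, 235)
jar [ 434.8 -152.7] centroid 15.6 pca 23.8 114 uv (381, 237)
[441.27879533  94.29510057 199.55048276]
```

View pics/all6.png

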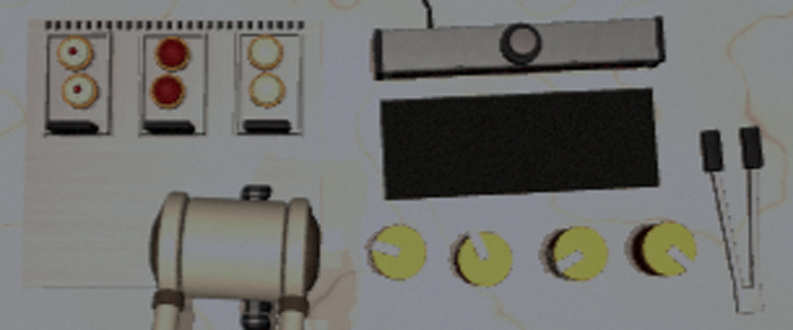

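All three trays are home with their tarts on. No jar has moved. I'll refine the strip angles using only pixels inside the lids.

```bash
cat >> h.py <<'E'
def strip2(d):
    f=cv2.resize(d['frame'],None,fx=4,fy=4,interpolation=cv2.INTER_CUBIC); hsv=cv2.cvtColor(f,cv2.COLOR_BGR2HSV); res=[]
    yy,xx=np.mgrid[:1600,:2560]
    for P,a,n,ar,uv,rad in jars(d):
        u,v=(uv[0]+.5)*4-.5,(uv[1]+.5)*4-.5; near=np.hypot(xx-u,yy-v)<52
        y=near&(hsv[...,0]>=15)&(hsv[...,0]<=38)&(hsv[...,1]>70)&(hsv[...,2]>50)
        y=max(comps(y,500,9000),key=lambda t:t[1][4])[2]
        c=cv2.convexHull(np.argwhere(y)[:,::-1].astype(np.int32)); (cu,cv_),rr=cv2.minEnclosingCircle(c)
        hm=np.zeros(y.shape,np.uint8); cv2.fillConvexPoly(hm,c,1); hm=cv2.erode(hm,np.ones((5,5)))
        w=(hm>0)&(hsv[...,1]<80)&(hsv[...,2]>100); l=max(comps(w,20,3000),key=lambda t:t[1][4])[2]
        px=np.argwhere(l)[:,::-1]; Q=ray(d,(px+.5)/4-.5,60)[:,:2]; C=ray(d,((cu+.5)/4-.5,(cv_+.5)/4-.5),60)[0,:2]; m=Q.mean(0)
        vv=np.linalg.svd(Q-m,full_matrices=False)[2][0]; vv*=np.sign(vv@(m-C)); an=lambda q:round(float(np.degrees(np.arctan2(q[1],q[0]))),1)
        print('jar',C.round(1),'centroid',an(m-C),'pca',an(vv),len(px),round(rr/4,2)); res.append(C)
    return res
E
python3 - <<'E'
from h import *
d=get('top'); strip2(d)
E
```

```text
jar [ 444.8 -363.3] centroid -126.6 pca -132.5 648 10.82
jar [443.7 -54.9] centroid 71.1 pca 73.9 718 10.69
jar [ 440.8 -261.4] centroid 125.0 pca 120.3 739 10.79
jar [ 435.4 -152.2] centroid 17.7 pca 25.9 697 10.73
```

Request:
drive_tool(grip=[1, 1, 1, 1, 1, 1, 1, 1], delta_pos=[[-30, 0.7, 0], [-30, 0.7, 0], [-30, 0.7, 0], [-30, 0.7, 0], [-30, 0.7, 0], [0, 0, 0], [0, 0, 0], [0, 0, 0]], spin=[0, 0, 0, 0, 0, -0.1178, -0.1178, -0.1178], grip_force=40)

```text
time_s: 22.65
ee_pos: [449.9, -57.9, 202.0]
eef_rot: [3.139, 0.002, 1.923]
force: [0.5, 0.5, 0.7]
grip_width: 85.3
grasp_force: 0.0
```

Request:
drive_tool(grip=[1, 1, 1, 1, 1, 1, 1, 1], delta_pos=[[0, 0, 4], [0, 0, 4], [0, 0, 4], [0, 0, 4], [0, 0, 4], [0, 0, 4], [0, 0, 4], [0, 0, 4]], spin=[-0.1178, -0.1178, -0.1178, -0.1178, -0.1178, -0.1178, -0.1178, -0.1178])

```text
time_s: 23.32
ee_pos: [450.0, -57.3, 169.7]
eef_rot: [-3.141, 0.003, 2.867]
force: [0.6, -0.1, -0.3]
grip_width: 85.4
grasp_force: 0.0
```

Request:
drive_tool(grip=[1], delta_pos=[[0, 0, 0]], spin=[0])

```text
time_s: 23.4
ee_pos: [449.3, -56.9, 169.0]
eef_rot: [-3.141, 0.001, 2.864]
force: [0.1, -0.1, -0.1]
grip_width: 85.3
grasp_force: 0.0
```

Request:
drive_tool(grip=[1, 1, 1, 1, 0, 0, 0, 0], delta_pos=[[4.3, 0, 20], [0, 0, 22], [0, 0, 17], [0, 0, 10], [0, 0, 0], [0, 0, 0], [0, 0, 0], [0, 0, 0]], spin=[0, 0, 0, 0, 0, 0, 0, 0])

```text
time_s: 24.07
ee_pos: [444.6, -55.4, 100.6]
eef_rot: [-3.141, 0.002, 2.861]
force: [-0.3, 0.6, -0.1]
grip_width: 61.1
grasp_force: 43.7
```

Request:
drive_tool(grip=[0, 0, 0, 0], delta_pos=[[0, 0, 0], [0, 0, -5], [0, 0, -20], [0, 0, -20]], spin=[0, 0, 0, 0])

```text
time_s: 24.4
ee_pos: [442.5, -54.5, 144.4]
eef_rot: [3.141, -0.003, 2.861]
force: [0.1, -0.2, -2.2]
grip_width: 60.8
grasp_force: 44.4
```

Request:
drive_tool(grip=[0, 0, 0, 0, 0, 0, 0, 0], delta_pos=[[0, 0, 0], [0, 0, 0], [0, 0, 0], [0, 0, 0], [0, 0, 0], [0, 0, 0], [0, 0, 0], [0, 0, 0]], spin=[0.1135, 0.1135, 0.1135, 0.1135, 0.1135, 0.1135, 0.1135, 0.1135])

```text
time_s: 25.07
ee_pos: [443.5, -54.9, 144.8]
eef_rot: [-3.141, -0.0, 1.948]
force: [-1.1, 0.7, -2.5]
grip_width: 60.5
grasp_force: 44.5
```

Request:
drive_tool(grip=[0, 0, 0, 0, 0, 0, 0, 0], delta_pos=[[0, 0, 0], [0, 0, 0], [0, 0, 0], [-6.7, 24.7, 0], [-6.7, 24.7, 0], [-6.7, 24.7, 0], [-6.7, 24.7, 0], [-6.7, 24.7, 0]], spin=[0.1135, 0.1135, 0.1135, 0, 0, 0, 0, 0])

```text
time_s: 25.73
ee_pos: [569.4, -83.4, 144.7]
eef_rot: [-3.141, -0.0, 1.613]
force: [0.5, -0.3, -1.7]
grip_width: 60.8
grasp_force: 44.6
```

Request:
drive_tool(grip=[0, 0, 0, 0], delta_pos=[[0, 0, 0], [0, 0, 15], [0, 0, 15], [0, 0, 7]], spin=[0, 0, 0, 0])

```text
time_s: 26.07
ee_pos: [567.0, -82.7, 105.8]
eef_rot: [-3.138, -0.001, 1.613]
force: [-0.3, 1.1, -3.0]
grip_width: 60.6
grasp_force: 45.1
```

Request:
drive_tool(grip=[0, 0, 0, 1, 1, 1, 1, 1], delta_pos=[[0, 0, 3], [0, 0, 1.5], [0, 0, 0], [0, 0, 0], [0, 0, 0], [0, 0, 0], [0, 0, -20], [0, 0, -38]], spin=[0, 0, 0, 0, 0, 0, 0, 0])

```text
time_s: 26.73
ee_pos: [565.5, -82.3, 157.5]
eef_rot: [-3.133, -0.004, 1.613]
force: [1.3, 0.0, 0.5]
grip_width: 85.3
grasp_force: 0.0
```

Request:
drive_tool(grip=[1, 1, 1, 1, 1, 1, 1, 1], delta_pos=[[0, 0, -40], [-12.9, -27.1, 0], [-12.9, -27.1, 0], [-12.9, -27.1, 0], [-12.9, -27.1, 0], [-12.9, -27.1, 0], [0, 0, 0], [0, 0, 0]], spin=[0, 0, 0, 0, 0, 0, -0.098, -0.098])

```text
time_s: 27.4
ee_pos: [434.9, -154.2, 201.7]
eef_rot: [3.141, 0.001, 1.811]
force: [0.7, 0.4, 0.7]
grip_width: 85.6
grasp_force: 0.0
```

Request:
drive_tool(grip=[1, 1, 1, 1], delta_pos=[[0, 0, 0], [0, 0, 0], [0, 0, 0], [0, 0, 0]], spin=[-0.098, -0.098, 0, 0])

```text
time_s: 27.73
ee_pos: [436.0, -153.6, 201.6]
eef_rot: [3.141, 0.001, 2.002]
force: [-0.7, 0.5, 0.3]
grip_width: 85.7
grasp_force: 0.0
```

```bash
python3 - <<'E'
from h import *
d=get('top'); strip2(d); o=r.get_obs(); print(o['ee_pos'],o['eef_rot'])
E
```

```text
jar [567.6 -83.7] centroid 1.6 pca -0.1 695 10.75
jar [ 445.1 -363.4] centroid -127.6 pca -132.8 648 10.83
[ 435.99495448 -153.52491518  201.42647004] [3.14114579e+00 7.73396693e-04 2.00227639e+00]
```

Request:
drive_tool(grip=[1, 1, 1, 1, 1, 0, 0, 0], delta_pos=[[0, 0, 30], [0, 0, 30], [0, 0, 25], [0, 0, 16], [0, 0, 0], [0, 0, 0], [0, 0, 0], [0, 0, 0]], spin=[0, 0, 0, 0, 0, 0, 0, 0])

```text
time_s: 28.45
ee_pos: [437.0, -154.2, 101.8]
eef_rot: [3.14, 0.003, 2.005]
force: [0.4, -0.7, 0.7]
grip_width: 60.7
grasp_force: 43.7
```

Request:
drive_tool(grip=[0, 0, 0, 0, 0, 0, 0, 0], delta_pos=[[0, 0, 0], [0, 0, 0], [0, 0, -5], [0, 0, -20], [0, 0, -20], [0, 0, 0], [0, 0, 0], [0, 0, 0]], spin=[0, 0, 0, 0, 0.1, 0.1, 0.1, 0.093])

```text
time_s: 29.12
ee_pos: [435.7, -153.3, 145.5]
eef_rot: [3.141, 0.0, 1.607]
force: [0.1, -1.1, -2.1]
grip_width: 60.6
grasp_force: 44.6
```

Request:
drive_tool(grip=[0], delta_pos=[[0, 0, 0]], spin=[0])

```text
time_s: 29.2
ee_pos: [435.5, -153.2, 145.1]
eef_rot: [-3.141, -0.0, 1.61]
force: [0.5, -1.3, -2.5]
grip_width: 60.4
grasp_force: 44.6
```

Request:
drive_tool(grip=[0, 0, 0, 0, 0, 0, 0, 0], delta_pos=[[-3.4, 27, 0], [-3.4, 27, 0], [-3.4, 27, 0], [-3.4, 27, 0], [-3.4, 27, 0], [0, 0, 0], [0, 0, 20], [0, 0, 15]], spin=[0, 0, 0, 0, 0, 0, 0, 0])

```text
time_s: 29.87
ee_pos: [571.6, -164.8, 109.6]
eef_rot: [3.141, 0.0, 1.615]
force: [-0.6, 0.3, -3.7]
grip_width: 60.7
grasp_force: 45.2
```

Request:
drive_tool(grip=[0, 0, 0, 1, 1, 1, 1, 1], delta_pos=[[0, 0, 6], [0, 0, 2], [0, 0, 0], [0, 0, 0], [0, 0, 0], [0, 0, 0], [0, 0, -20], [0, 0, -38]], spin=[0, 0, 0, 0, 0, 0, 0, 0])

```text
time_s: 30.53
ee_pos: [568.4, -163.5, 156.0]
eef_rot: [-3.133, -0.005, 1.612]
force: [0.4, -0.0, -0.8]
grip_width: 85.4
grasp_force: 0.0
```

Request:
drive_tool(grip=[1, 1], delta_pos=[[0, 0, -38], [0, 0, 0]], spin=[0, 0])

```text
time_s: 30.7
ee_pos: [575.5, -166.9, 207.4]
eef_rot: [3.128, 0.008, 1.612]
force: [1.6, -0.7, 1.4]
grip_width: 85.4
grasp_force: 0.0
```

```bash
python3 - <<'E'
from h import *
d=get('top'); strip2(d); o=r.get_obs(); print(o['ee_pos'],o['eef_rot']);cv2.imwrite('pics/f7.png',d['frame'])
E
```

```text
jar [567.1 -84. ] centroid 3.0 pca 0.9 544 10.75Traceback (most recent call last):
  File "<stdin>", line 2, in <module>
  File "h.py", line 46, in strip2
    w=(hm>0)&(hsv[...,1]<80)&(hsv[...,2]>100); l=max(comps(w,20,3000),key=lambda t:t[1][4])[2]
                                                 ~~~^^^^^^^^^^^^^^^^^^^^^^^^^^^^^^^^^^^^^^^
ValueError: max() iterable argument is empty
```

Request:
drive_tool(grip=[1, 1, 1, 1, 1, 1, 1, 1], delta_pos=[[-27.7, -19.1, 0], [-27.7, -19.1, 0], [-27.7, -19.1, 0], [-27.7, -19.1, 0], [-27.7, -19.1, 0], [-27.7, -19.1, 0], [-27.7, -19.1, 0], [0, 0, 0]], spin=[0, 0, 0, 0, 0, 0, 0, 0])

```text
time_s: 31.42
ee_pos: [442.7, -368.5, 197.6]
eef_rot: [-3.14, 0.002, 1.607]
force: [-0.6, -0.3, -0.3]
grip_width: 85.3
grasp_force: 0.0
```

Request:
drive_tool(grip=[1, 1, 1, 1, 1, 1, 1, 1], delta_pos=[[0, 0, 0], [0, 0, 0], [0, 0, 0], [0, 0, 0], [0, 0, 0], [0, 0, 0], [0, 0, 0], [0, 0, 0]], spin=[0.1164, 0.1164, 0.1164, 0.1164, 0.1164, 0.1164, 0.1164, 0.1164])

```text
time_s: 32.08
ee_pos: [445.7, -363.5, 197.2]
eef_rot: [-3.14, -0.0, 0.675]
force: [1.0, -0.4, 0.6]
grip_width: 85.6
grasp_force: 0.0
```

Request:
drive_tool(grip=[1, 1, 1, 1, 1, 1, 1, 1], delta_pos=[[0, 0, 0], [0, 0, 0], [0, 0, 0], [0, 0, 0], [0, 0, 0], [0, 0, 0], [0, 0, 0], [0, 0, 0]], spin=[0.1164, 0.1164, 0.1164, 0.1164, 0.1164, 0.1164, 0.1164, 0.1164])

```text
time_s: 32.75
ee_pos: [445.7, -363.5, 197.2]
eef_rot: [-3.141, 0.001, -0.256]
force: [0.5, -1.2, 0.2]
grip_width: 85.4
grasp_force: 0.0
```

Request:
drive_tool(grip=[1, 1, 1, 1, 1, 1], delta_pos=[[0, 0, 0], [0, 0, 0], [0, 0, 0], [0, 0, 0], [0, 0, 0], [0, 0, 0]], spin=[0.1164, 0.1164, 0.1164, 0.1164, 0, 0])

```text
time_s: 33.25
ee_pos: [445.7, -363.6, 197.4]
eef_rot: [-3.141, 0.001, -0.713]
force: [0.0, 0.3, 0.2]
grip_width: 85.8
grasp_force: 0.0
```

```bash
sed -i 's/        w=(hm>0)&(hsv\[...,1\]<80)&(hsv\[...,2\]>100); l=max/        w=(hm>0)\&(hsv[...,1]<80)\&(hsv[...,2]>100)\n        if not comps(w,20,3000): continue\n        l=max/' h.py; python3 - <<'E'
from h import *
d=get('top'); cv2.imwrite('pics/f7.png',d['frame']);  o=r.get_obs(); print(o['ee_pos'],o['eef_rot'],o['time_s'],o['q']); strip2(d)
E
```

```text
[ 445.72853102 -363.74006048  197.53068726] [-3.14142713e+00  7.23356583e-04 -7.12681235e-01] 33.3 [-8.94417510e-01  2.62806719e-01  1.69509052e+00  3.46100775e-05
  1.18443677e+00  1.38904706e+00]
jar [567.6 -83.7] centroid 1.6 pca 0.0 706 10.75
jar [ 570.  -163.7] centroid 0.8 pca 1.2 706 10.77
jar [ 440. -262.] centroid 120.9 pca 120.0 714 11.11
```

Request:
drive_tool(grip=[1, 1, 1, 1, 1, 0, 0, 0], delta_pos=[[0, 0, 30], [0, 0, 30], [0, 0, 22], [0, 0, 14.5], [0, 0, 0], [0, 0, 0], [0, 0, 0], [0, 0, 0]], spin=[0, 0, 0, 0, 0, 0, 0, 0])

```text
time_s: 33.97
ee_pos: [446.6, -365.1, 103.4]
eef_rot: [3.141, -0.003, -0.715]
force: [-0.4, 0.1, -2.4]
grip_width: 60.6
grasp_force: 43.7
```

Request:
drive_tool(grip=[0, 0, 0, 0, 0, 0, 0, 0], delta_pos=[[0, 0, 0], [0, 0, 0], [0, 0, -5], [0, 0, -20], [0, 0, -20], [0, 0, 0], [0, 0, 0], [0, 0, 0]], spin=[0, 0, 0, 0, -0.1164, -0.1164, -0.1164, -0.1164])

```text
time_s: 34.63
ee_pos: [445.5, -363.8, 146.7]
eef_rot: [-3.141, 0.0, -0.245]
force: [-0.7, -0.4, -2.7]
grip_width: 60.6
grasp_force: 44.4
```

Request:
drive_tool(grip=[0, 0, 0, 0, 0, 0, 0, 0], delta_pos=[[0, 0, 0], [0, 0, 0], [0, 0, 0], [0, 0, 0], [0, 0, 0], [0, 0, 0], [0, 0, 0], [0, 0, 0]], spin=[-0.1164, -0.1164, -0.1164, -0.1164, -0.1164, -0.1164, -0.1164, -0.1164])

```text
time_s: 35.3
ee_pos: [445.3, -363.5, 146.1]
eef_rot: [-3.14, -0.0, 0.687]
force: [0.3, 0.1, -2.6]
grip_width: 60.4
grasp_force: 44.3
```

Request:
drive_tool(grip=[0, 0, 0, 0, 0, 0, 0, 0], delta_pos=[[0, 0, 0], [0, 0, 0], [0, 0, 0], [0, 0, 0], [0, 0, 0], [0, 0, 0], [0, 0, 0], [0, 0, 0]], spin=[-0.1164, -0.1164, -0.1164, -0.1164, -0.1164, -0.1164, -0.1164, -0.1164])

```text
time_s: 35.97
ee_pos: [445.4, -363.5, 146.1]
eef_rot: [-3.141, -0.001, 1.618]
force: [0.1, -0.1, -3.0]
grip_width: 60.7
grasp_force: 44.3
```

Request:
drive_tool(grip=[0, 0], delta_pos=[[0, 0, 0], [0, 0, 0]], spin=[0, 0])

```text
time_s: 36.13
ee_pos: [445.5, -363.7, 146.2]
eef_rot: [-3.141, -0.001, 1.609]
force: [-0.1, -0.6, -3.0]
grip_width: 60.9
grasp_force: 44.3
```

Request:
drive_tool(grip=[0, 0, 0, 0, 0, 0, 0, 0], delta_pos=[[5.9, 27.2, 0], [5.9, 27.2, 0], [5.9, 27.2, 0], [5.9, 27.2, 0], [5.9, 27.2, 0], [0, 0, 0], [0, 0, 20], [0, 0, 15]], spin=[0, 0, 0, 0, 0, 0, 0, 0])

```text
time_s: 36.8
ee_pos: [580.8, -328.9, 111.1]
eef_rot: [3.141, 0.001, 1.61]
force: [-0.4, 0.1, -3.1]
grip_width: 60.7
grasp_force: 45.0
```

Request:
drive_tool(grip=[0, 0, 0, 1, 1, 1, 1, 1], delta_pos=[[0, 0, 6], [0, 0, 2.5], [0, 0, 0], [0, 0, 0], [0, 0, 0], [0, 0, 0], [0, 0, -20], [0, 0, -38]], spin=[0, 0, 0, 0, 0, 0, 0, 0])

```text
time_s: 37.47
ee_pos: [577.5, -327.0, 155.7]
eef_rot: [-3.133, -0.008, 1.611]
force: [1.3, 0.7, -0.2]
grip_width: 85.4
grasp_force: 0.0
```

Request:
drive_tool(grip=[1, 1, 1, 1, 1, 1, 1, 1], delta_pos=[[0, 0, -35], [0, 0, 0], [14.3, -27.3, 0], [14.3, -27.3, 0], [14.3, -27.3, 0], [14.3, -27.3, 0], [14.3, -27.3, 0], [0, 0, 0]], spin=[0, 0, 0, 0, 0, 0, 0, 0.108])

```text
time_s: 38.13
ee_pos: [436.2, -259.5, 193.4]
eef_rot: [-3.135, -0.005, 1.503]
force: [-0.5, 0.7, -0.6]
grip_width: 85.5
grasp_force: 0.0
```

Request:
drive_tool(grip=[1, 1, 1, 1, 1, 1, 1, 1], delta_pos=[[0, 0, 0], [0, 0, 0], [0, 0, 0], [0, 0, 0], [0, 0, 0], [0, 0, 0], [0, 0, 0], [0, 0, 0]], spin=[0.108, 0.108, 0.108, 0.108, 0.108, 0.108, 0.108, 0.108])

```text
time_s: 38.8
ee_pos: [441.1, -263.3, 196.1]
eef_rot: [3.141, -0.0, 0.634]
force: [1.2, -0.2, 0.7]
grip_width: 85.5
grasp_force: 0.0
```

Request:
drive_tool(grip=[1, 1, 1], delta_pos=[[0, 0, 0], [0, 0, 0], [0, 0, 0]], spin=[0.108, 0, 0])

```text
time_s: 39.05
ee_pos: [441.1, -263.3, 196.0]
eef_rot: [3.141, -0.0, 0.535]
force: [0.5, -0.2, -0.5]
grip_width: 85.6
grasp_force: 0.0
```

```bash
python3 - <<'E'
from h import *
d=get('top'); o=r.get_obs(); print(o['ee_pos'],o['eef_rot'],o['time_s'],o['q']); strip2(d)
s=get('side'); cv2.imwrite('pics/s8.png',s['frame'])
E
```

```text
[ 441.11443629 -263.27610063  196.0445626 ] [ 3.14130022e+00 -9.13952132e-05  5.34568090e-01] 39.1 [-7.73674514e-01  1.12733013e-01  1.87189798e+00  1.35032265e-05
  1.15665552e+00  2.62548304e-01]
jar [ 578.2 -329.1] centroid -2.4 pca 0.6 689 10.75
jar [567.7 -83.7] centroid 1.7 pca 0.0 697 10.75
jar [ 570.1 -163.8] centroid 0.7 pca 1.3 708 10.77
```

View pics/s8.png

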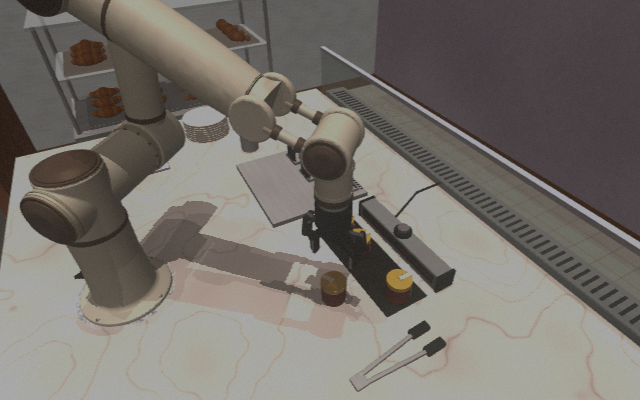

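Jar 3 is still at about (333, 289) and jar 4 stands upright on the mat. Picking jar 3.

Request:
drive_tool(grip=[1, 1, 1, 1, 1, 0, 0, 0], delta_pos=[[0, 0, 30], [0, 0, 30], [0, 0, 21], [0, 0, 13.5], [0, 0, 0], [0, 0, 0], [0, 0, 0], [0, 0, 0]], spin=[0, 0, 0, 0, 0, 0, 0, 0])

```text
time_s: 39.82
ee_pos: [442.1, -264.1, 103.3]
eef_rot: [3.138, -0.001, 0.532]
force: [0.2, -0.2, -2.5]
grip_width: 60.6
grasp_force: 43.7
```

Request:
drive_tool(grip=[0, 0, 0, 0, 0, 0, 0, 0], delta_pos=[[0, 0, 0], [0, 0, 0], [0, 0, -5], [0, 0, -20], [0, 0, -20], [0, 0, 0], [0, 0, 0], [0, 0, 0]], spin=[0, 0, 0, 0, 0.12, 0.12, 0.12, 0.12])

```text
time_s: 40.48
ee_pos: [440.8, -262.9, 146.7]
eef_rot: [-3.141, 0.0, 0.046]
force: [0.1, 1.1, -3.4]
grip_width: 60.7
grasp_force: 44.6
```

Request:
drive_tool(grip=[0, 0, 0, 0, 0, 0, 0, 0], delta_pos=[[0, 0, 0], [0, 0, 0], [0, 0, 0], [0, 0, 0], [0, 0, 0], [0, 0, 0], [0, 0, 0], [0, 0, 0]], spin=[0.12, 0.12, 0.12, 0.12, 0.12, 0.12, 0.12, 0.12])

```text
time_s: 41.15
ee_pos: [440.6, -262.7, 146.1]
eef_rot: [3.141, 0.002, -0.914]
force: [0.6, -0.1, -2.3]
grip_width: 61.0
grasp_force: 44.6
```

Request:
drive_tool(grip=[0, 0, 0, 0, 0, 0, 0], delta_pos=[[0, 0, 0], [0, 0, 0], [0, 0, 0], [0, 0, 0], [0, 0, 0], [0, 0, 0], [0, 0, 0]], spin=[0.12, 0.12, 0.12, 0.12, 0.12, 0, 0])

```text
time_s: 41.73
ee_pos: [440.7, -262.8, 146.2]
eef_rot: [3.141, 0.001, -1.505]
force: [-0.2, -0.5, -2.2]
grip_width: 60.5
grasp_force: 44.6
```

Request:
drive_tool(grip=[0, 0, 0, 0, 0, 0, 0, 0], delta_pos=[[-1.5, -27.3, 0], [-1.5, -27.3, 0], [-1.5, -27.3, 0], [-1.5, -27.3, 0], [-1.5, -27.3, 0], [0, 0, 0], [0, 0, 20], [0, 0, 15]], spin=[0, 0, 0, 0, 0, 0, 0, 0])

```text
time_s: 42.4
ee_pos: [577.2, -247.1, 111.2]
eef_rot: [-3.141, -0.001, -1.504]
force: [-0.5, 0.3, -3.1]
grip_width: 60.6
grasp_force: 45.3
```

Request:
drive_tool(grip=[0, 0, 0, 1, 1, 1, 1, 1], delta_pos=[[0, 0, 6], [0, 0, 2.5], [0, 0, 0], [0, 0, 0], [0, 0, 0], [0, 0, 0], [0, 0, -20], [0, 0, -38]], spin=[0, 0, 0, 0, 0, 0, 0, 0])

```text
time_s: 43.07
ee_pos: [574.0, -245.4, 156.6]
eef_rot: [3.133, 0.006, -1.508]
force: [0.6, 0.1, 0.0]
grip_width: 85.4
grasp_force: 0.0
```

Request:
drive_tool(grip=[1, 1, 1, 1, 1, 1, 1, 1], delta_pos=[[0, 0, -35], [0, 0, 0], [0, 35, 0], [0, 35, 0], [0, 35, 0], [0, 35, 0], [0, 35, 0], [0, 0, 0]], spin=[0, 0, 0, 0, 0, 0, 0, 0])

```text
time_s: 43.73
ee_pos: [397.4, -257.0, 194.5]
eef_rot: [3.137, 0.003, -1.51]
force: [-2.3, 0.1, -0.2]
grip_width: 85.6
grasp_force: 0.0
```

Request:
drive_tool(grip=[0, 0, 0, 0], delta_pos=[[0, 0, 0], [0, 0, 0], [0, 0, 0], [0, 0, 0]], spin=[0, 0, 0, 0])

```text
time_s: 44.07
ee_pos: [403.3, -258.4, 196.4]
eef_rot: [-3.141, -0.001, -1.507]
force: [0.2, 0.6, 0.1]
grip_width: 38.7
grasp_force: 0.0
```

```bash
python3 - <<'E'
from h import *
d=get('top'); o=r.get_obs(); print(o['ee_pos'],o['eef_rot'],o['time_s']); strip2(d); crop(d,195,138,500,265,2.6,'all9.png')
E
```

```text
[ 403.21721704 -258.30438519  196.31138999] [-3.14098572e+00 -6.06715287e-04 -1.50695169e+00] 44.1167
jar [ 578.3 -329. ] centroid -2.9 pca 0.8 693 10.79
jar [ 576.3 -247.7] centroid 3.7 pca 5.4 691 10.86
jar [567.9 -83.8] centroid 2.2 pca 0.2 692 10.73
jar [ 570.  -163.7] centroid 0.5 pca 0.1 692 10.77
```

View pics/all9.png

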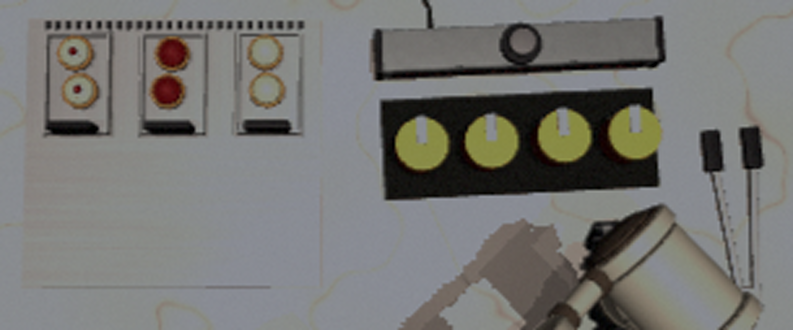

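All four jars are on the mat with strips pointing at the window (within about 3°), and the trays are home. Next I press the button.

Request:
drive_tool(grip=[0, 0, 0, 0, 0, 0, 0, 0], delta_pos=[[-4.3, -31.6, 0], [-4.3, -31.6, 0], [-4.3, -31.6, 0], [-4.3, -31.6, 0], [-4.3, -31.6, 0], [-4.3, -31.6, 0], [-4.3, -31.6, 0], [-4.3, -31.6, 0]], spin=[0, 0, 0, 0, 0, 0, 0, 0])

```text
time_s: 44.78
ee_pos: [654.5, -206.9, 195.4]
eef_rot: [3.141, 0.0, -1.507]
force: [0.3, -1.4, 0.3]
grip_width: -0.2
grasp_force: 0.0
```

Request:
drive_tool(grip=[0, 0, 0, 0, 0, 0, 0, 0], delta_pos=[[-4.3, -31.6, 0], [0, 0, 0], [0, 0, 15], [0, 0, 15], [0, 0, 10], [0, 0, 0], [0, 0, 0], [0, 0, 0]], spin=[0, 0, 0, 0, 0, 0, 0, 0])

```text
time_s: 45.45
ee_pos: [683.3, -202.1, 156.4]
eef_rot: [-3.141, -0.0, -1.509]
force: [0.7, -0.5, 0.3]
grip_width: 0.1
grasp_force: 0.0
```

```bash
python3 - <<'E'
from h import *
o=r.get_obs(); print(o['ee_pos'],o['force'])
s=get('side'); crop(s,300,180,470,300,4.5,'b10.png')
d=get('top'); strip2(d)
E
```

```text
[ 683.3073218  -202.08587039  156.367005  ] [ 0.66841973 -0.45513702  0.33922072]
jar [ 578.2 -329.1] centroid -2.3 pca 1.5 679 10.75
jar [567.8 -83.7] centroid 2.0 pca 0.6 542 10.58
```

View pics/b10.png

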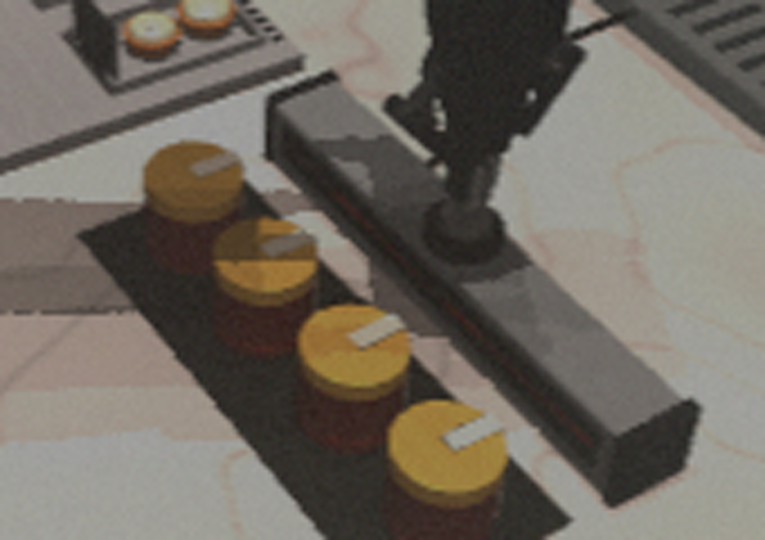

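The tips are centred above the button and all jars are standing on the mat.

Request:
drive_tool(grip=[0, 0, 0, 0, 0, 0, 0, 0], delta_pos=[[0, 0, 4], [0, 0, 3], [0, 0, 3], [0, 0, 2], [0, 0, 2], [0, 0, 2], [0, 0, 2], [0, 0, 0]], spin=[0, 0, 0, 0, 0, 0, 0, 0])

```text
time_s: 46.22
ee_pos: [683.7, -201.7, 138.8]
eef_rot: [3.141, -0.0, -1.508]
force: [-2.8, 0.6, 4.2]
grip_width: -0.2
grasp_force: 2.4
```

Request:
drive_tool(grip=[0, 0, 0, 0], delta_pos=[[0, 0, 2], [0, 0, 2], [0, 0, 0], [0, 0, 0]], spin=[0, 0, 0, 0])

```text
time_s: 46.55
ee_pos: [684.0, -201.8, 138.4]
eef_rot: [3.141, -0.001, -1.508]
force: [-10.5, 4.1, 21.5]
grip_width: 0.2
grasp_force: 10.8
```

Request:
drive_tool(grip=[0, 0, 0, 0, 0], delta_pos=[[0, 0, -2], [0, 0, -2], [0, 0, 0], [0, 0, 0], [0, 0, 0]], spin=[0, 0, 0, 0, 0])

```text
time_s: 46.97
ee_pos: [684.1, -201.9, 138.7]
eef_rot: [-3.14, -0.001, -1.508]
force: [-1.0, 0.8, 7.1]
grip_width: -0.1
grasp_force: 3.4
```

Request:
drive_tool(grip=[0, 0, 0, 0], delta_pos=[[0, 0, -2], [0, 0, 0], [0, 0, 0], [0, 0, 0]], spin=[0, 0, 0, 0])

```text
time_s: 47.3
ee_pos: [684.0, -201.8, 140.1]
eef_rot: [-3.14, -0.001, -1.508]
force: [1.3, 0.2, 5.6]
grip_width: 0.1
grasp_force: 2.0
```

Request:
drive_tool(grip=[0, 0, 0, 0], delta_pos=[[0, 0, -2], [0, 0, 0], [0, 0, 0], [0, 0, 0]], spin=[0, 0, 0, 0])

```text
time_s: 47.63
ee_pos: [683.8, -201.8, 142.0]
eef_rot: [-3.141, -0.0, -1.508]
force: [2.8, -0.6, 3.0]
grip_width: -0.1
grasp_force: 1.4
```

Request:
drive_tool(grip=[0, 0, 0, 0], delta_pos=[[0, 0, -2], [0, 0, 0], [0, 0, 0], [0, 0, 0]], spin=[0, 0, 0, 0])

```text
time_s: 47.97
ee_pos: [683.4, -201.6, 143.7]
eef_rot: [3.141, 0.0, -1.508]
force: [0.3, -0.8, 2.0]
grip_width: 0.5
grasp_force: 1.0
```

The force curve (about 0.85 N/mm, then a hard stop at 138.4) shows the button bottomed out. I'll retreat and check.

Request:
drive_tool(grip=[0, 0, 0, 0, 0, 0, 0, 0], delta_pos=[[0, 0, -10], [0, 0, -20], [0, 0, -30], [0, 33, 0], [0, 33, 0], [0, 33, 0], [0, 33, 0], [0, 33, 0]], spin=[0, 0, 0, 0, 0, 0, 0, 0])

```text
time_s: 48.63
ee_pos: [516.9, -211.5, 203.9]
eef_rot: [3.14, 0.001, -1.508]
force: [-0.9, -1.0, 0.3]
grip_width: 0.2
grasp_force: 0.0
```

Request:
drive_tool(grip=[0, 0, 0, 0, 0, 0, 0, 0], delta_pos=[[0, 33, 0], [0, 33, 0], [0, 33, 0], [0, 33, 0], [0, 0, 0], [0, 0, 0], [0, 0, 0], [0, 0, 0]], spin=[0, 0, 0, 0, 0, 0, 0, 0])

```text
time_s: 49.3
ee_pos: [388.1, -220.5, 204.6]
eef_rot: [-3.141, -0.001, -1.508]
force: [-0.8, 0.0, 0.8]
grip_width: -0.0
grasp_force: 0.0
```

```bash
python3 - <<'E'
from h import *
d=get('top'); strip2(d); crop(d,140,138,500,265,2.2,'fin.png'); print(r.get_obs()['ee_pos'],r.get_obs()['force'])
E
```

```text
jar [ 578.2 -329.2] centroid -2.0 pca 0.7 691 10.74
jar [ 576.5 -247.8] centroid 4.1 pca 5.6 681 10.81
jar [567.6 -83.7] centroid 1.4 pca -0.0 702 10.74
jar [ 569.9 -163.7] centroid 0.7 pca 1.2 705 10.75
[ 388.17260757 -220.46686546  204.43608771] [ 0.56591769 -0.50139104 -0.26954845]
```

View pics/fin.png

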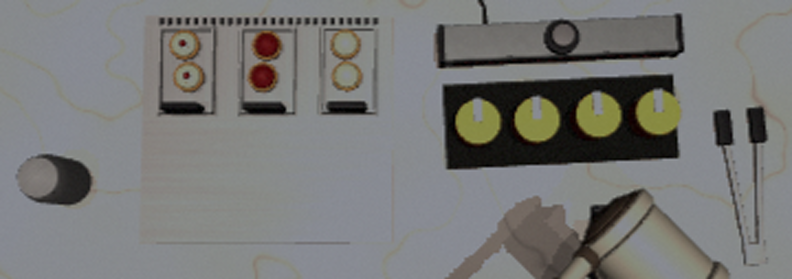

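Everything is in place: three trays home with their tarts, four jars on the mat facing the window, and the shaker and tongs unmoved. Handing in.

```bash
python3 -c "
from station import ticket
print(ticket.finish_job())"
```

```text
the job is handed in; nothing more can be done
None
```

I handed the job in: all three trays are home in their own pockets with tarts aboard, the four jars stand on the mat with labels within about 5° of square to the window, and I pressed the scan button to its stop; the hand-in returned no verdict.

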